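# Sort the milling blanks and the vial into their sample trays

## Robot

A 6-joint arm with a two-finger parallel gripper is mounted at the origin on the work surface. World frame = base frame: x ahead of the robot, y to its left, z up, the work surface at z = 0. Lengths are in m, angles in rad, forces in N, time in s.
With the tool pointing down it reaches from about 0.35 to 0.775 m from the base axis. Payload 7.3 kg.
Tool frame: the origin (TCP) lies on the centre line of the jaws, within the pads' length; the fingertips stand 11 mm ahead of it and the grasp point (between the pads) lies 8 mm behind it; y points along the fingers, z is the direction in which the jaws open and shut, and the axes are right-handed (so a half turn about y gives the same grasp; the last joint's range is limited). The gripper opens to 92 mm and grips with 3 to 60 N. Pads are 19 mm wide; open, the fingers measure 130 mm over their backs; the gripper's body (75 mm by 190 mm) begins 47 mm behind the grasp point.
Start: joints at [-1.486, 0.342, 1.524, -0, 1.275, -0.146], TCP at [0.12, -0.511, 0.238] pointing down, gripper open.
Joint ranges: [-2.53, 2.53], [-0.77, 2.02], [0.04, 2.7], [-1, 4.14], [0.28, 2.66], [-3.11, 3.11]. Speed limits (rad/s): [2.57, 2.57, 3.14, 3.14, 3.14, 3.14].

## Interface

Orientations are given as [roll, pitch, yaw] about the fixed x, y, z axes, in that order (R = Rz(yaw) Ry(pitch) Rx(roll)).
In Python, from cell import robot, cams gives the robot as it stands.
- The arm moves only by the tool apply_moves, never from a script. Its argument "plan" is a list of rows, each a list of 7 numbers: the shift along the tool's x, y, z in m, then the turn, a rotation vector about the tool's x, y, z in degrees, then the gripper command: -1 is fully open, 1 is shut, values between are in proportion. A call has exactly 5 rows; each row is the pose to reach, as a shift and turn from the pose commanded when the call began, along the tool's axes at that moment; what a row does not reach only later rows make up. A row lasts 1/8 s, in which the tool goes at most 62.5 mm and 10.7 degrees, less where a joint would pass 70% of its speed; a pose out of reach is approached as far as the arm can. A call with a gripper value outside its range is refused whole. The fingers move at their own pace and stop on an object; "squeeze" is the grip in N (left out, the last holds). Time passes only in rows, so rows that repeat a pose let the fingers close, or fill a call up. It gives the time, the measured TCP pose, the force and the opening at its end, in the units of the state.
- robot.observe(): the state, without advancing time (a new reading comes with each control period).
- cams.read_camera(name): name is "scene" or "top" or "wrist"; returns the picture (400x640x3 uint8, blue, green, red); there is no depth.
- cams.calibration(name): a dict with "fx", "fy", "cx", "cy" (pixels), "extrinsics" (4x4, takes a point from world to camera coordinates); the wrist camera has in their place "T_tool_cam" (4x4, takes a point from camera to tool coordinates, whose origin is the TCP and whose axes are the tool frame's). Camera axes: x right, y up, looking along -z (the intrinsics and any distortion apply to the point x, -y, -z); pixel columns grow to the right and rows downward; lengths in m; the calibration is good to about 2 mm. The wrist camera is an equidistant fisheye: a pixel r from the principal point sees the ray r / f radians off the axis. A picture is of the moment at which its call begins: read the wrist's pose just before it. calibration takes no time and is no camera call.
- robot.hand_in(): hands the job in, once; it reports no verdict.
The state is a dict: "time": time; "qpos": joint angles; "qvel": joint speeds; "joint_efforts": joint torques, N m; "tool_pos": TCP position; "tool_rot": TCP orientation; "contact_force": force on the tool from outside, world axes, zero at the start; "torque": the same for the moment, N m; "opening": finger opening in m.
Only numpy, scipy, OpenCV 4.12 (cv2) and the standard library are available. Lean on these libraries where they do the work, as an engineer would, in place of code of your own. Each camera call takes 0.05 s, during which the arm holds its last target. There are 200 camera calls.

## Task

Sort the loose milling stock on the bench into the three grey trays; each tray shows by the fixed sample on its far ledge what belongs in it: the two round disc blanks in the disc tray, the two block blanks with a pin in the block tray, the glass vial in the vial tray. Set each down gently on the tray's floor, not dropped: the discs flat and side by side, the blocks lying down side by side, the vial upright. Leave the plaster jaw model and the bur stand where they stand.

Things in the scene. Friction and masses are not known exactly. Their poses are not given: they have to be found in the camera images.
- disc_a: Loose round milling blank, white ceramic disc lying flat: 50 mm diameter, 18 mm thick, about 100 g. Origin: centre of its underside; z is its axis, up. One of two alike. Place in the front row on the table varies.
- disc_b: Loose round milling blank, white ceramic disc lying flat: 50 mm diameter, 18 mm thick, about 100 g. Origin: centre of its underside; z is its axis, up. One of two alike. Place in the front row on the table varies.
- block_a: Loose block blank, white ceramic bar lying down: 40 mm long (x), 18 wide (y), 18 high (z), about 50 g, with a 3 mm steel collar and a steel pin (6 mm diameter, 12 long) at its +x end; reaches from x = -20 to +35. Origin: centre of the white bar's underside; z up. Starts with x within 35 deg of the world's y line. One of two alike. Place in the front row on the table varies.
- block_b: Loose block blank, white ceramic bar lying down: 40 mm long (x), 18 wide (y), 18 high (z), about 50 g, with a 3 mm steel collar and a steel pin (6 mm diameter, 12 long) at its +x end; reaches from x = -20 to +35. Origin: centre of the white bar's underside; z up. Starts with x within 35 deg of the world's y line. One of two alike. Place in the front row on the table varies.
- vial: Small closed vial standing upright, loose: amber glass body 26 mm diameter and 34 mm to the shoulder, black cap 22 mm diameter on top, 50 mm high in all, about 45 g. Origin: centre of its underside; z up. Place in the front row on the table varies.
- disc_tray: Low grey tray fixed to the table, open on top: outside 150 x 150, walls 4 thick and 24 high, floor's upper face 4 mm above the table. Its far side (+x) has a ledge 60 deep, 24 high, with the fixed sample: a disc blank lying flat at x = 105 (top 42 mm over the table). Origin: centre of the 150 mm square, at table height; z up. Place in the back row varies; turned up to 5 deg.
- block_tray: Low grey tray fixed to the table, open on top: outside 150 x 150, walls 4 thick and 24 high, floor's upper face 4 mm above the table. Its far side (+x) has a ledge 60 deep, 24 high, with the fixed sample: a block blank with pin along y, at x = 105 (top 42 mm over the table). Origin: centre of the 150 mm square, at table height; z up. Place in the back row varies; turned up to 5 deg.
- vial_tray: Low grey tray fixed to the table, open on top: outside 150 x 150, walls 4 thick and 24 high, floor's upper face 4 mm above the table. Its far side (+x) has a ledge 60 deep, 24 high, with the fixed sample: an upright vial at x = 105 (top 74 mm over the table). Origin: centre of the 150 mm square, at table height; z up. Place in the back row varies; turned up to 5 deg.
- jaw_model: Bystander, not to be moved: loose horseshoe-shaped plaster jaw model with a row of white teeth, about 46 (x) x 60 (y) mm, 24 mm high, standing in the row among the things to sort. Origin: centre of its underside, z up.
- bur_stand: Bystander, not to be moved: loose aluminium block 30 (x) x 56 (y) x 20 mm with eight thin upright burs, 37 mm high in all, standing in the row among the things to sort. Origin: centre of its underside, z up.
Mind the look-alikes: they are no part of the job. What is shaped like the block_a but purple is not meant. What is shaped like the disc_b but red is not meant.

How it is judged:
At the end, for the whole second after the job is handed in: Discs lie flat (7 deg) on the disc tray's floor, blocks lie level (8 deg) on the block tray's floor, none on top of another; the vial stands upright (7 deg) in the vial tray; undersides within 5 mm of the floor (blocks 12 mm). All at rest; jaw model and bur stand moved under 15 mm (x of disc_a in the frame of disc_tray between -0.068 and 0.068 m and y of disc_a in the frame of disc_tray between -0.068 and 0.068 m and z of each of disc_a, disc_b in the frame of disc_tray below 0.009 m and linear speed of each of disc_a, disc_b, block_a, block_b, vial below 0.02 m/s and angular speed of each of disc_a, disc_b, block_a, block_b, vial below 0.2 rad/s and angle between the z axis of each of disc_a, disc_b and the z axis of disc_tray, either way round below 0.12 rad and x of disc_b in the frame of disc_tray between -0.068 and 0.068 m and y of disc_b in the frame of disc_tray between -0.068 and 0.068 m and x of block_a in the frame of block_tray between -0.068 and 0.068 m and y of block_a in the frame of block_tray between -0.068 and 0.068 m and z of each of block_a, block_b in the frame of block_tray below 0.016 m and angle between the x axis of each of block_a, block_b and the z axis of block_tray, either way round above 1.42 rad and x of block_b in the frame of block_tray between -0.068 and 0.068 m and y of block_b in the frame of block_tray between -0.068 and 0.068 m and x of vial in the frame of vial_tray between -0.068 and 0.068 m and y of vial in the frame of vial_tray between -0.068 and 0.068 m and z of vial in the frame of vial_tray below 0.009 m and angle between vial's own z axis and vertical below 0.12 rad and distance of each of jaw_model, bur_stand from where it was at the start of the episode below 0.015 m); the robot touches nothing.
It fails at once if the jaw model is pushed more than 15 mm from its place or tipped (distance of jaw_model from where it was at the start of the episode above 0.015 m or angle between jaw_model's own z axis and vertical above 0.3 rad).
It fails at once if the bur stand is pushed more than 15 mm from its place or tipped (distance of bur_stand from where it was at the start of the episode above 0.015 m or angle between bur_stand's own z axis and vertical above 0.3 rad).
It fails at once if a blank or the vial is dropped from more than about 20 mm or knocked flying (faster than 0.65 m/s while not touched by the fingers) ((contact force between disc_a and the fingers below 0.01 N and linear speed of disc_a above 0.65 m/s) or (contact force between disc_b and the fingers below 0.01 N and linear speed of disc_b above 0.65 m/s) or (contact force between block_a and the fingers below 0.01 N and linear speed of block_a above 0.65 m/s) or (contact force between block_b and the fingers below 0.01 N and linear speed of block_b above 0.65 m/s) or (contact force between vial and the fingers below 0.01 N and linear speed of vial above 0.65 m/s)).
It also fails if it takes over 118 s, if anything falls off the work surface, if the arm or the gripper's body presses on something with over 40 N, if the wrist force passes 120 N, or if a joint passes its speed limit or range.

## Working session

There is one attempt and no reset: what is moved stays moved. The work goes in short steps, Python scripts to look and compute and a tool call to move; the robot and the scene stay as the last step left them, time stands still between calls to the robot, and variables do not carry over. Pictures are saved under pics/ and viewed, about 12 in all and at most 16, crops included, and the job is handed in when it is done.

Besides the shell and the picture viewer there is one more tool, called after "Emit:" by a JSON object that holds its "api" and its "payload", one argument or row to a line. apply_moves: Moves the arm, as the interface text tells. Its arguments: {"type":"object","properties":{"plan":{"type":"array","items":{"type":"array","items":{"type":"number"}}},"squeeze":{"type":"number"}},"required":["plan"]}

```bash
mkdir -p pics; ls; python3 - <<'E'
from cell import robot, cams
import cv2,numpy as np
print(robot.observe())
for n in("top","scene","wrist"):
    print(n,cams.calibration(n))
    if n!="wrist": cv2.imwrite(f"pics/{n}0.png",cams.read_camera(n))
E
```

```text
pics
{'time': 0.0, 'qpos': array([-1.48601303e+00,  3.42696833e-01,  1.52503814e+00, -4.10182244e-06,
        1.27540601e+00, -1.45964902e-01]), 'qvel': array([ 1.77909474e-05, -6.02407806e-04,  1.55842712e-03,  8.79058603e-04,
       -5.09580607e-04,  2.64081261e-04]), 'joint_efforts': array([ 9.26639805e-04, -4.31243849e+01, -2.44224983e+01,  7.17474218e-02,
        5.58800879e-02, -1.50353062e-04]), 'tool_pos': array([ 0.12007454, -0.51067008,  0.23705102]), 'tool_rot': array([-1.57232876e+00,  2.21319432e-04, -2.91084342e+00]), 'contact_force': array([-0.31577329,  1.05420005,  0.31178407]), 'torque': array([-0.01309392, -0.03179829,  0.00229156]), 'opening': 0.09176561318347985}
top {'fx': 426.5595151811825, 'fy': 426.5595151811825, 'cx': 323.30458530239497, 'cy': 204.0540777038743, 'extrinsics': array([[ 0.12295896, -0.99239186, -0.00628421, -0.00447414],
       [ 0.97115638,  0.11901948,  0.20661472, -0.51303212],
       [-0.20429482, -0.03150808,  0.9784022 , -0.91195183],
       [ 0.        ,  0.        ,  0.        ,  1.        ]])}
scene {'fx': 371.91347782125257, 'fy': 371.91347782125257, 'cx': 322.4687973443024, 'cy': 202.72157191948574, 'extrinsics': array([[ 0.79308722,  0.60890246, -0.01582588, -0.4095854 ],
       [-0.37600381,  0.50985003,  0.77374032,  0.11863567],
       [ 0.47920121, -0.60769296,  0.63330519, -1.1307307 ],
       [ 0.        ,  0.        ,  0.        ,  1.        ]])}
wrist {'fx': 309.70691628693146, 'fy': 309.70691628693146, 'cx': 320.11066486715777, 'cy': 196.6148069073795, 'T_tool_cam': array([[-4.34757805e-05, -9.56245017e-01, -2.92567026e-01,
        -7.88150251e-02],
       [ 6.30427869e-06,  2.92567026e-01, -9.56245018e-01,
        -1.46619302e-01],
       [ 9.99999999e-01, -4.34179226e-05, -6.69114472e-06,
        -1.42994141e-03],
       [ 0.00000000e+00,  0.00000000e+00,  0.00000000e+00,
         1.00000000e+00]])}
```

View pics/top0.png

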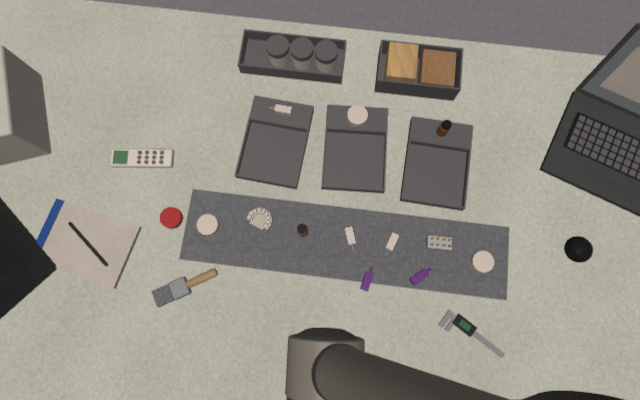

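View pics/scene0.png

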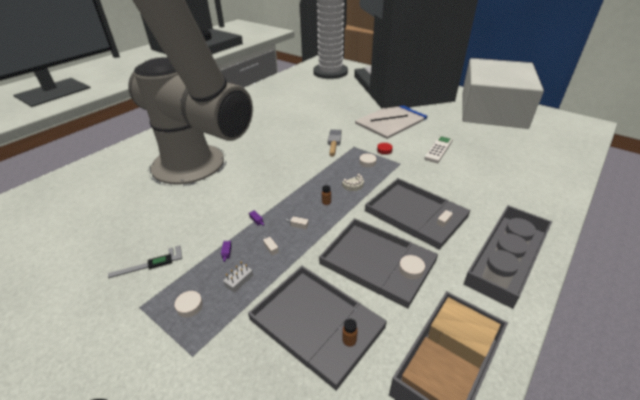

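The top view shows discs at (207,225) and (484,261), with a red look-alike at (171,217). The blocks are at (350,236) and (392,242), with purple look-alikes at (367,280) and (420,276). The vial is at (303,230), the jaw at (260,218) and the burs at (440,242). The block tray is at (270,150), the disc tray at (355,160) and the vial tray at (436,175). Next I'll check close crops.

```bash
python3 - <<'E'
import cv2
i=cv2.imread("pics/top0.png")
c=cv2.resize(i[200:290,330:510],None,fx=4.4,fy=4.4,interpolation=cv2.INTER_CUBIC)
cv2.imwrite("pics/c1.png",c)
c=cv2.resize(i[90:215,230:480],None,fx=3.2,fy=3.2,interpolation=cv2.INTER_CUBIC)
cv2.imwrite("pics/c2.png",c)
E
```

```text
(no output)
```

View pics/c1.png

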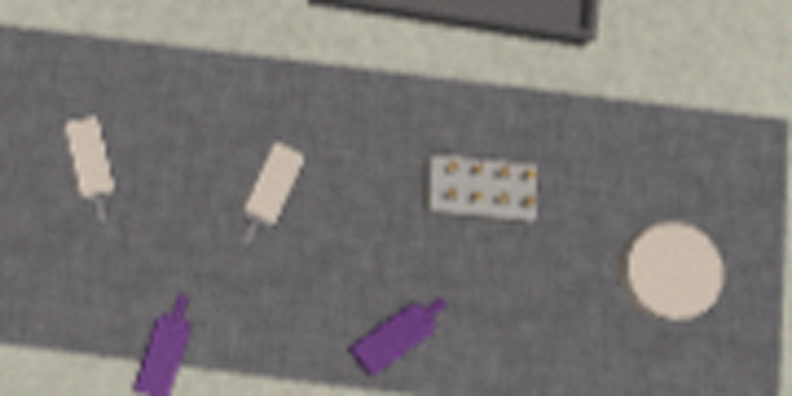

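View pics/c2.png

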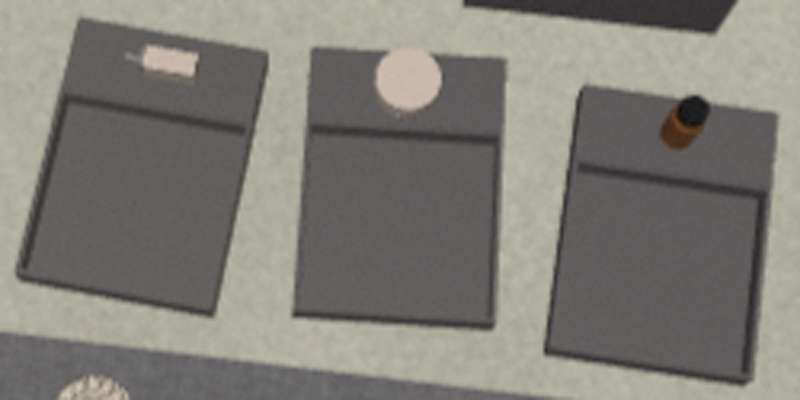

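```bash
cat > h.py <<'E'
import numpy as np,cv2
from cell import robot,cams
from scipy.spatial.transform import Rotation as R
def cast(o,d,z): return o+d*(z-o[2])/d[2]
def top(uv,z):
    c=cams.calibration("top");E=c["extrinsics"]
    d=np.array([(uv[0]-c["cx"])/c["fx"],-(uv[1]-c["cy"])/c["fy"],-1])
    return cast(-E[:3,:3].T@E[:3,3],E[:3,:3].T@d,z)
def tool(s): 
    T=np.eye(4);T[:3,:3]=R.from_euler("xyz",s["tool_rot"]).as_matrix();T[:3,3]=s["tool_pos"];return T
def wrist(uv,z,T):
    c=cams.calibration("wrist");x,y=uv[0]-c["cx"],uv[1]-c["cy"];r=np.hypot(x,y);a=r/c["fx"]
    d=np.array([np.sin(a)*x/r,-np.sin(a)*y/r,-np.cos(a)]);M=T@c["T_tool_cam"]
    return cast(M[:3,3],M[:3,:3]@d,z)
def rect(mask):
    n,l,st,ce=cv2.connectedComponentsWithStats(mask.astype(np.uint8))
    return [(ce[i],st[i],cv2.minAreaRect(np.argwhere(l==i)[:,::-1].astype(np.float32))) for i in range(1,n) if st[i][4]>60]
E
python3 - <<'E'
from h import *
i=cv2.imread("pics/top0.png").astype(int)
print(i[236,350],i[225,207],i[300,300],i[236,440])
m=(i.min(2)>140)&(i[...,2]-i[...,0]>12)
m[:190]=0;m[300:]=0;m[:,:185]=0;m[:,510:]=0
for c,s,r in rect(m):
    b=cv2.boxPoints(r);w=[top(p,.018)[:2].round(4).tolist() for p in b]
    print(c.round(1),s,top(c,.018)[:2].round(4),w)
for n,C in dict(block=[(18,275),(213,313),(82,20),(267,52)],disc=[(294,315),(493,325),(311,48),(505,60)],vial=[(545,352),(748,381),(583,87),(776,113)]).items():
    P=np.array([top((np.array(p)+.5)/3.2-.5+[230,90],.024)[:2] for p in C])
    L=np.array([[-75,75],[-75,-75],[135,75],[135,-75]])/1e3
    A=P-P.mean(0);B=L-L.mean(0);th=np.arctan2((B[:,0]*A[:,1]-B[:,1]*A[:,0]).sum(),(A*B).sum())
    Q=np.array([[np.cos(th),-np.sin(th)],[np.sin(th),np.cos(th)]])
    t=P.mean(0)-Q@L.mean(0);print(n,t.round(4),np.degrees(th).round(1),np.abs(P-L@Q.T-t).max().round(4))
print("vialcap",top((303,227),.05))
print("bur",top((440,242),.02),"jaw",top((260,218),.02), "red",top((171,217),.02),"purple",top((367,280),.02),top((420,276),.02))
E
```

```text
[173 187 202] [170 184 199] [157 172 174] [128 130 134]
[186.9 202.1] [185 190   7  35 138] [0.4827 0.3789] [[0.5111, 0.389], [0.5128, 0.3749], [0.4325, 0.3596], [0.4308, 0.3736]]
[401.8 203. ] [ 211  190  299   38 4386] [ 0.542 -0.123] [[0.5186, 0.3277], [0.6041, -0.3711], [0.5156, -0.3741], [0.4312, 0.3121]]
[259.6 218.3] [247 208  25  21 299] [0.4652 0.2029] [[0.4552, 0.2361], [0.4974, 0.225], [0.4804, 0.1698], [0.4386, 0.1813]]
[206.6 224. ] [197 214  21  21 343] [0.437  0.3234] [[0.4318, 0.3559], [0.4698, 0.3285], [0.4421, 0.2915], [0.4045, 0.319]]
[349.9 235.2] [345 227  11  18 128] [ 0.4517 -0.0106] [[0.4682, 0.0041], [0.4741, -0.012], [0.4358, -0.0253], [0.43, -0.0094]]
[392.  241.2] [386 233  13  18 129] [ 0.4496 -0.1085] [[0.4336, -0.094], [0.4716, -0.1069], [0.4663, -0.1231], [0.4284, -0.1101]]
[508.5 274.2] [507 236   3  64 115] [ 0.4071 -0.3766] [[0.494, -0.3702], [0.4945, -0.3748], [0.3522, -0.3796], [0.3517, -0.3752]]
[483.1 261.1] [473 251  21  22 364] [ 0.4296 -0.3183] [[0.4498, -0.2944], [0.4554, -0.3397], [0.4077, -0.3417], [0.4022, -0.2968]]
[294.5 286.7] [ 185  261  312   39 5789] [0.3199 0.1005] [[0.2629, 0.3412], [0.3464, 0.3573], [0.4334, -0.3474], [0.3487, -0.3508]]
block [0.6276 0.1961] -3.9 0.0023
disc [ 6.336e-01 -6.000e-04] 3.3 0.0022
vial [ 0.6211 -0.1952] -2.3 0.0025
vialcap [0.45261989 0.09723349 0.05      ]
bur [ 0.46094151 -0.2175973   0.02      ] jaw [0.46583321 0.20171635 0.02      ] red [0.44283528 0.40848509 0.02      ] purple [ 0.35483212 -0.06007185  0.02      ] [ 0.37838902 -0.17797156  0.02      ]
```

Five items identified: the white discs at (207,225) and (484,261), not the red one; the white blocks at (350,236) and (392,242), not the purple ones; and the vial at (303,230). The tray fits agree to about 2.5 mm. I'll start with the right-hand disc.

```bash
cat >> h.py <<'E'
def go(x,y,z,yaw,base=None):
    "shift+turn (tool axes) from base (x,y,z,yaw deg) or the measured pose, to the tool-down target"
    T=tool(robot.observe()) if base is None else np.eye(4)
    if base is not None: T[:3,:3]=R.from_euler("xyz",[-90,0,base[3]],degrees=True).as_matrix();T[:3,3]=base[:3]
    G=R.from_euler("xyz",[-90,0,yaw],degrees=True).as_matrix()
    print((x,y,z,yaw),"shift",(T[:3,:3].T@(np.array([x,y,z])-T[:3,3])).round(4).tolist(),"turn",np.degrees(R.from_matrix(T[:3,:3].T@G).as_rotvec()).round(1).tolist())
def chain(*p,first=None):
    b=first
    for q in p: go(*q,base=b);b=q
def tray(n,x,y):
    c={"block":(.6276,.1961,-3.9),"disc":(.6336,-.0006,3.3),"vial":(.6211,-.1952,-2.3)}[n];t=np.radians(c[2])
    return round(c[0]+x*np.cos(t)-y*np.sin(t),4),round(c[1]+x*np.sin(t)+y*np.cos(t),4)
E
python3 -c "
from h import *
chain((.4296,-.3183,.12,-90),(.4296,-.3183,.014,-90))
p=tray('disc',0,-34);p=tray('disc',0,-.034);print(p)
chain((.4296,-.3183,.11,-90),(*p,.11,-86.7),(*p,.0185,-86.7),first=(.4296,-.3183,.014,-90))
"
```

```text
(0.4296, -0.3183, 0.12, -90) shift [-0.3453, 0.1173, -0.1164] turn [0.1, -76.8, -0.1]
(0.4296, -0.3183, 0.014, -90) shift [0.0, 0.106, -0.0] turn [0.0, 0.0, 0.0]
(np.float64(0.6356), np.float64(-0.0345))
(0.4296, -0.3183, 0.11, -90) shift [0.0, -0.096, 0.0] turn [0.0, 0.0, 0.0]
(np.float64(0.6356), np.float64(-0.0345), 0.11, -86.7) shift [-0.2838, 0.0, 0.206] turn [-0.0, -3.3, 0.0]
(np.float64(0.6356), np.float64(-0.0345), 0.0185, -86.7) shift [0.0, 0.0915, -0.0] turn [0.0, 0.0, 0.0]
```

Emit:
{"api": "apply_moves", "payload": {
  "plan": [
    [-0.345,0.117,-0.116,0,-77,0,-1],
    [-0.345,0.117,-0.116,0,-77,0,-1],
    [-0.345,0.117,-0.116,0,-77,0,-1],
    [-0.345,0.117,-0.116,0,-77,0,-1],
    [-0.345,0.117,-0.116,0,-77,0,-1]
  ],
  "squeeze": 15
}}

```text
time: 0.72
tool_pos: [0.3743, -0.353, 0.1414]
tool_rot: [-1.571, -0.0, -1.967]
contact_force: [0.3, -1.0, 0.3]
opening: 0.0917
```

```bash
python3 -c "
from h import *
print(robot.observe()['tool_pos'],robot.observe()['tool_rot'])
go(.4296,-.3183,.12,-90)"
```

```text
[ 0.37432564 -0.35304906  0.14137271] [-1.57082499e+00 -9.97139998e-05 -1.96732808e+00]
(0.4296, -0.3183, 0.12, -90) shift [-0.0534, 0.0214, 0.0376] turn [0.0, -22.7, 0.0]
```

Emit:
{"api": "apply_moves", "payload": {
  "plan": [
    [-0.053,0.021,0.038,0,-22.7,0,-1],
    [-0.053,0.021,0.038,0,-22.7,0,-1],
    [-0.053,0.021,0.038,0,-22.7,0,-1],
    [-0.053,0.021,0.038,0,-22.7,0,-1],
    [-0.053,0.021,0.038,0,-22.7,0,-1]
  ]
}}

```text
time: 1.35
tool_pos: [0.4281, -0.3211, 0.1214]
tool_rot: [-1.57, -0.0, -1.581]
contact_force: [0.6, -0.4, -0.2]
opening: 0.092
```

```bash
python3 -c "
from h import *
s=robot.observe();i=cams.read_camera('wrist');cv2.imwrite('pics/w1.png',i)
print(s['tool_pos'],s['tool_rot'])
go(.4296,-.3183,.014,-90)
ii=i.astype(int);m=(ii.min(2)>140)
for c,st,r in rect(m): print(c,st,wrist(c,.018,tool(s)))"
```

```text
[ 0.42808318 -0.32114751  0.12140029] [-1.57049945e+00 -4.61876714e-04 -1.58067591e+00]
(0.4296, -0.3183, 0.014, -90) shift [-0.0029, 0.1074, 0.0014] turn [-0.0, -0.5, 0.0]
[107.98616283 141.98243937] [    0     0   241   400 59622] [ 0.22472501 -0.26040465  0.018     ]
[525.85955075 183.33248377] [  415     0   225   341 29427] [ 0.62920446 -0.30546577  0.018     ]
[606.19307832  24.13342441] [ 546    0   94   81 2196] [ 0.75176904 -0.11698441  0.018     ]
[359.04853072  72.66473731] [ 340   38   39   69 2246] [ 0.4592917  -0.21450093  0.018     ]
[321.84726867 194.62318841] [ 292  166   61   58 2691] [ 0.42884524 -0.31537249  0.018     ]
[321.18536585 261.9010043 ] [ 240  250  162   24 3485] [ 0.42773466 -0.37971917  0.018     ]
[313.08911754 312.94175096] [ 211  297  216   35 5734] [ 0.41908154 -0.43966349  0.018     ]
[612.93373494 367.8313253 ] [601 356  29  23 166] [ 1.04923751 -0.70578347  0.018     ]
[171.90665343 380.76067527] [ 113  363  124   33 1007] [ 0.2216215  -0.57909581  0.018     ]
[626.40869565 392.94782609] [616 385  24  15 115] [ 1.29074614 -0.90819076  0.018     ]
[275.57894737 396.84210526] [269 394  15   6  76] [ 0.36699779 -0.58785422  0.018     ]
[366.36585366 396.85365854] [359 394  16   6  82] [ 0.48467567 -0.58924395  0.018     ]
[421.05797101 397.95652174] [407 396  25   4  69] [ 0.56234644 -0.60590254  0.018     ]
```

View pics/w1.png

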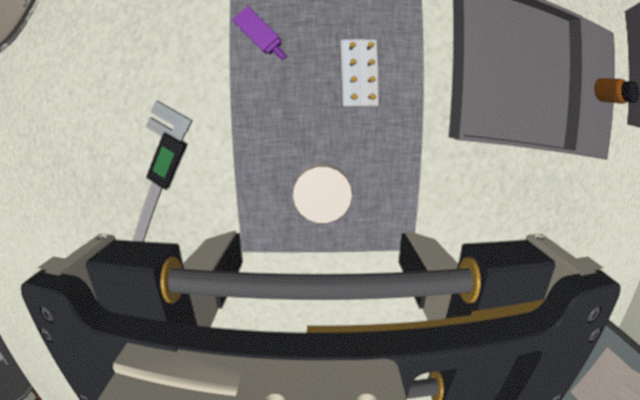

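The wrist view shows the disc at (322,195) between the fingers, within 3 mm of the top estimate, so I'm descending.

Emit:
{"api": "apply_moves", "payload": {
  "plan": [
    [-0.004,0.04,0.001,0,-0.5,0,-1],
    [-0.004,0.08,0.001,0,-0.5,0,-1],
    [-0.004,0.107,0.001,0,-0.5,0,-1],
    [-0.004,0.107,0.001,0,-0.5,0,-1],
    [-0.004,0.107,0.001,0,-0.5,0,1]
  ]
}}

```text
time: 2.02
tool_pos: [0.4295, -0.3169, 0.0144]
tool_rot: [-1.571, -0.0, -1.57]
contact_force: [0.8, 0.3, 0.5]
opening: 0.0856
```

Emit:
{"api": "apply_moves", "payload": {
  "plan": [
    [0,0,0,0,0,0,1],
    [0,0,0,0,0,0,1],
    [0,0,0,0,0,0,1],
    [0,0,0,0,0,0,1],
    [0,0,0,0,0,0,1]
  ]
}}

```text
time: 2.65
tool_pos: [0.4297, -0.3164, 0.0142]
tool_rot: [-1.571, -0.0, -1.568]
contact_force: [-0.5, 0.7, 2.0]
opening: 0.0487
```

Emit:
{"api": "apply_moves", "payload": {
  "plan": [
    [0,-0.05,0,0,0,0,1],
    [0,-0.096,0,0,0,0,1],
    [-0.05,-0.096,0.036,0,-3.3,0,1],
    [-0.1,-0.096,0.072,0,-3.3,0,1],
    [-0.15,-0.096,0.109,0,-3.3,0,1]
  ]
}}

```text
time: 3.28
tool_pos: [0.5391, -0.1647, 0.1101]
tool_rot: [-1.571, -0.0, -1.512]
contact_force: [0.4, -0.6, -0.8]
opening: 0.0489
```

```bash
python3 -c "
from h import *
print(robot.observe()['opening']);go(.6356,-.0345,.08,-86.7)"
```

```text
0.04886496542074406
(0.6356, -0.0345, 0.08, -86.7) shift [-0.1243, 0.0301, 0.1041] turn [-0.0, 0.1, 0.0]
```

Emit:
{"api": "apply_moves", "payload": {
  "plan": [
    [-0.045,0,0.038,0,0,0,1],
    [-0.09,0,0.075,0,0,0,1],
    [-0.122,0.015,0.102,0,0,0,1],
    [-0.122,0.03,0.102,0,0,0,1],
    [-0.122,0.03,0.102,0,0,0,1]
  ]
}}

```text
time: 3.9
tool_pos: [0.6312, -0.0384, 0.0781]
tool_rot: [-1.575, 0.001, -1.51]
contact_force: [-0.2, 0.1, -1.5]
opening: 0.0487
```

```bash
python3 -c "
from h import *
s=robot.observe();i=cams.read_camera('wrist');cv2.imwrite('pics/w2.png',i)
go(.6356,-.0345,.0187,-86.7)"
```

```text
(0.6356, -0.0345, 0.0187, -86.7) shift [-0.0043, 0.0605, 0.0043] turn [0.1, 0.1, -0.0]
```

View pics/w2.png

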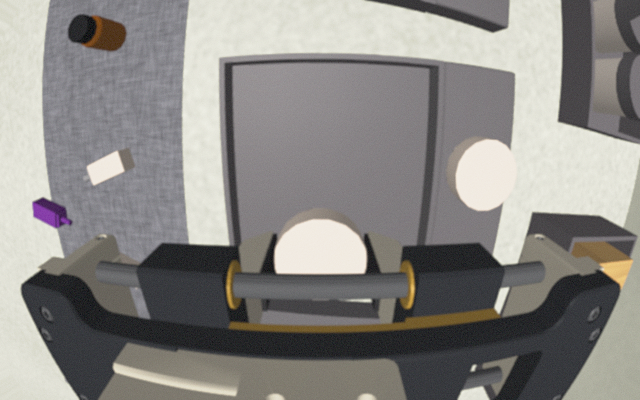

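The disc is held level over the disc tray, so I'm lowering it.

Emit:
{"api": "apply_moves", "payload": {
  "plan": [
    [-0.003,0.02,0.003,0,0,0,1],
    [-0.003,0.04,0.003,0,0,0,1],
    [-0.003,0.052,0.003,0,0,0,1],
    [-0.003,0.056,0.003,0,0,0,1],
    [-0.003,0.058,0.003,0,0,0,1]
  ]
}}

```text
time: 4.58
tool_pos: [0.6359, -0.0353, 0.0222]
tool_rot: [-1.57, -0.0, -1.511]
contact_force: [-0.7, 0.4, -0.2]
opening: 0.0482
```

Emit:
{"api": "apply_moves", "payload": {
  "plan": [
    [0,0.001,0,0,0,0,1],
    [0,0.002,0,0,0,0,1],
    [0,0.002,0,0,0,0,1],
    [0,0.002,0,0,0,0,1],
    [0,0.002,0,0,0,0,1]
  ]
}}

```text
time: 5.2
tool_pos: [0.6357, -0.0351, 0.0202]
tool_rot: [-1.571, -0.0, -1.511]
contact_force: [-0.3, 0.2, -0.2]
opening: 0.0484
```

Emit:
{"api": "apply_moves", "payload": {
  "plan": [
    [0,0.0015,0,0,0,0,1],
    [0,0.002,0,0,0,0,1],
    [0,0.002,0,0,0,0,1],
    [0,0.002,0,0,0,0,0],
    [0,0.002,0,0,0,0,-0.3]
  ]
}}

```text
time: 5.82
tool_pos: [0.6358, -0.0351, 0.0181]
tool_rot: [-1.57, -0.0, -1.511]
contact_force: [-0.3, -0.2, 0.9]
opening: 0.0545
```

Emit:
{"api": "apply_moves", "payload": {
  "plan": [
    [0,0.002,0,0,0,0,-0.3],
    [0,0.002,0,0,0,0,-0.3],
    [0,-0.03,0,0,0,0,-0.3],
    [0,-0.07,0,0,0,0,-0.3],
    [0,-0.1,0,0,0,0,-0.3]
  ]
}}

```text
time: 6.45
tool_pos: [0.636, -0.0351, 0.1197]
tool_rot: [-1.569, -0.0, -1.511]
contact_force: [0.8, -0.0, -0.6]
opening: 0.0597
```

```bash
python3 -c "
from h import *
s=robot.observe();i=cams.read_camera('top');cv2.imwrite('pics/t2.png',cv2.resize(i[90:300,180:520],None,fx=2.3,fy=2.3,interpolation=cv2.INTER_CUBIC))
chain((.4517,-.0106,.12,-160.8))"
```

```text
(0.4517, -0.0106, 0.12, -160.8) shift [-0.036, 0.0025, -0.1844] turn [-0.4, 74.2, -0.2]
```

View pics/t2.png

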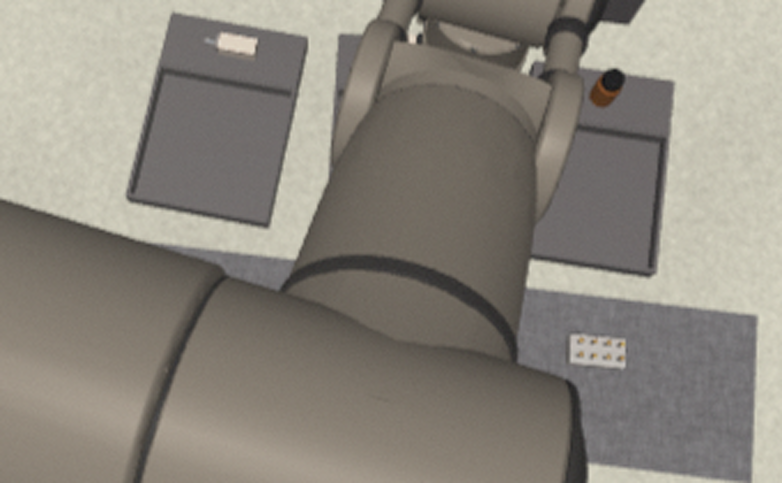

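Emit:
{"api": "apply_moves", "payload": {
  "plan": [
    [-0.054,0,-0.026,0,0,0,-1],
    [-0.108,0,-0.052,0,0,0,-1],
    [-0.162,0,-0.078,0,0,0,-1],
    [-0.216,0,-0.104,0,0,0,-1],
    [-0.27,0,-0.13,0,0,0,-1]
  ]
}}

```text
time: 7.12
tool_pos: [0.4886, 0.2281, 0.1179]
tool_rot: [-1.57, 0.0, -1.511]
contact_force: [0.8, 0.2, 0.2]
opening: 0.0913
```

Emit:
{"api": "apply_moves", "payload": {
  "plan": [
    [-0.05,0,-0.024,0,-3,0,-1],
    [-0.098,0,-0.048,0,-3,0,-1],
    [-0.098,0,-0.048,0,-3,0,-1],
    [-0.098,0,-0.048,0,-3,0,-1],
    [-0.098,0,-0.048,0,-3,0,-1]
  ]
}}

```text
time: 7.75
tool_pos: [0.4367, 0.3205, 0.1179]
tool_rot: [-1.571, -0.0, -1.46]
contact_force: [0.6, 0.4, -0.6]
opening: 0.0916
```

```bash
python3 -c "
from h import *
s=robot.observe();i=cams.read_camera('wrist')
ii=i.astype(int);m=(ii.min(2)>140)
for c,st,r in rect(m):
  if 30<st[2]<90 and 150<c[0]<450: print(c,st,wrist(c,.018,tool(s)))
go(.437,.3235,.014,-90)"
```

```text
[320.65022091 195.45434462] [ 291  167   61   58 2716] [0.43579708 0.32665665 0.018     ]
[398.625      309.75134409] [381 297  36  27 744] [0.52775914 0.21527925 0.018     ]
[337.38430173 311.0254842 ] [311 299  52  26 981] [0.46556906 0.20967937 0.018     ]
(0.437, 0.3235, 0.014, -90) shift [-0.003, 0.1039, 0.0006] turn [-0.0, 6.3, 0.0]
```

Emit:
{"api": "apply_moves", "payload": {
  "plan": [
    [-0.0045,0.04,0,0,6,0,-1],
    [-0.0045,0.08,0,0,6,0,-1],
    [-0.0045,0.104,0,0,6,0,-1],
    [-0.0045,0.104,0,0,6,0,-1],
    [-0.0045,0.104,0,0,6,0,1]
  ]
}}

```text
time: 8.43
tool_pos: [0.436, 0.3254, 0.014]
tool_rot: [-1.571, -0.0, -1.565]
contact_force: [-0.8, 0.9, 0.0]
opening: 0.086
```

Emit:
{"api": "apply_moves", "payload": {
  "plan": [
    [0,0,0,0,0,0,1],
    [0,0,0,0,0,0,1],
    [0,0,0,0,0,0,1],
    [0,0,0,0,0,0,1],
    [0,0,0,0,0,0,1]
  ]
}}

```text
time: 9.05
tool_pos: [0.4355, 0.3261, 0.0142]
tool_rot: [-1.571, -0.0, -1.563]
contact_force: [0.7, -0.2, 0.3]
opening: 0.0487
```

```bash
python3 -c "
from h import *
p=tray('disc',0,.034)
s=robot.observe();chain((*p,s['tool_pos'][2],-86.7))"
```

```text
(np.float64(0.6316), np.float64(0.0333), np.float64(0.01415151885386524), -86.7) shift [0.2943, 0.0001, 0.1938] turn [-0.0, -2.9, 0.0]
```

Emit:
{"api": "apply_moves", "payload": {
  "plan": [
    [0,-0.05,0,0,0,0,1],
    [0,-0.1,0,0,0,0,1],
    [0.05,-0.1,0.033,0,-3,0,1],
    [0.1,-0.1,0.066,0,-3,0,1],
    [0.15,-0.1,0.099,0,-3,0,1]
  ]
}}

```text
time: 9.68
tool_pos: [0.5362, 0.1755, 0.1141]
tool_rot: [-1.571, 0.0, -1.51]
contact_force: [1.0, 0.8, -1.4]
opening: 0.0484
```

Emit:
{"api": "apply_moves", "payload": {
  "plan": [
    [0.048,0,0.032,0,0,0,1],
    [0.096,0,0.064,0,0,0,1],
    [0.144,0.015,0.094,0,0,0,1],
    [0.144,0.03,0.094,0,0,0,1],
    [0.144,0.035,0.094,0,0,0,1]
  ]
}}

```text
time: 10.3
tool_pos: [0.6366, 0.0389, 0.0773]
tool_rot: [-1.574, 0.001, -1.511]
contact_force: [-0.1, 0.2, -0.8]
opening: 0.0484
```

```bash
python3 -c "
from h import *
p=tray('disc',0,.034)
go(*p,.0185,-86.7);s=robot.observe();print(s['opening']);i=cams.read_camera('wrist');cv2.imwrite('pics/w3.png',i)"
```

```text
(np.float64(0.6316), np.float64(0.0333), 0.0185, -86.7) shift [0.0054, 0.0588, -0.0051] turn [0.2, 0.1, -0.0]
0.04835806911420509
```

View pics/w3.png

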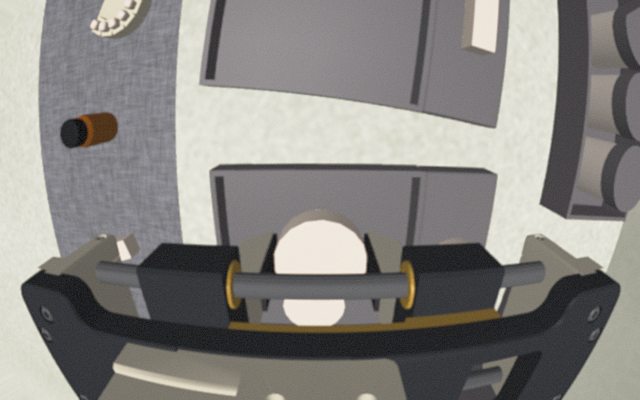

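Emit:
{"api": "apply_moves", "payload": {
  "plan": [
    [0.004,0.02,-0.004,0,0,0,1],
    [0.004,0.04,-0.004,0,0,0,1],
    [0.004,0.052,-0.004,0,0,0,1],
    [0.004,0.056,-0.004,0,0,0,1],
    [0.004,0.058,-0.004,0,0,0,1]
  ]
}}

```text
time: 10.98
tool_pos: [0.6345, 0.0349, 0.0215]
tool_rot: [-1.57, -0.0, -1.51]
contact_force: [-0.1, -0.1, -0.9]
opening: 0.0484
```

Emit:
{"api": "apply_moves", "payload": {
  "plan": [
    [0,0.001,0,0,0,0,1],
    [0,0.001,0,0,0,0,1],
    [0,0.001,0,0,0,0,1],
    [0,0.001,0,0,0,0,1],
    [0,0.001,0,0,0,0,1]
  ]
}}

```text
time: 11.6
tool_pos: [0.6343, 0.0345, 0.0201]
tool_rot: [-1.571, -0.0, -1.511]
contact_force: [0.2, 0.2, -0.4]
opening: 0.0485
```

Emit:
{"api": "apply_moves", "payload": {
  "plan": [
    [0,0.0015,0,0,0,0,1],
    [0,0.002,0,0,0,0,1],
    [0,0.002,0,0,0,0,1],
    [0,0.002,0,0,0,0,0],
    [0,0.002,0,0,0,0,-0.3]
  ]
}}

```text
time: 12.22
tool_pos: [0.6344, 0.0344, 0.0181]
tool_rot: [-1.57, -0.0, -1.511]
contact_force: [0.9, 0.3, 0.4]
opening: 0.0544
```

Emit:
{"api": "apply_moves", "payload": {
  "plan": [
    [0,0.002,0,0,0,0,-0.3],
    [0,0.002,0,0,0,0,-0.3],
    [0,-0.03,0,0,0,0,-0.3],
    [0,-0.07,0,0,0,0,-0.3],
    [0,-0.12,0,0,0,0,0]
  ]
}}

```text
time: 12.85
tool_pos: [0.6336, 0.0345, 0.1384]
tool_rot: [-1.573, 0.0, -1.511]
contact_force: [0.7, 0.4, -0.1]
opening: 0.0535
```

```bash
python3 -c "
from h import *
go(.4517,-.0106,.12,-160.8)"
```

```text
(0.4517, -0.0106, 0.12, -160.8) shift [0.0341, 0.0188, -0.1842] turn [0.1, 74.2, 0.1]
```

Emit:
{"api": "apply_moves", "payload": {
  "plan": [
    [0.007,0.004,-0.038,0,10.6,0,0],
    [0.014,0.008,-0.076,0,21.2,0,0],
    [0.021,0.012,-0.114,0,31.8,0,0],
    [0.028,0.016,-0.152,0,42.4,0,0],
    [0.034,0.018,-0.184,0,53,0,0]
  ]
}}

```text
time: 13.48
tool_pos: [0.4511, -0.0107, 0.12]
tool_rot: [-1.571, -0.0, -2.442]
contact_force: [0.1, -0.0, 0.5]
opening: 0.0461
```

Emit:
{"api": "apply_moves", "payload": {
  "plan": [
    [0,0,0,0,10.6,0,0],
    [0,0,0,0,21,0,0],
    [0,0,0,0,21,0,0],
    [0,0,0,0,21,0,0],
    [0,0,0,0,21,0,0]
  ]
}}

```text
time: 14.1
tool_pos: [0.4526, -0.0105, 0.12]
tool_rot: [-1.571, -0.0, -2.8]
contact_force: [-0.6, -0.3, 0.7]
opening: 0.0456
```

```bash
python3 -c "
from h import *
s=robot.observe();i=cams.read_camera('wrist');cv2.imwrite('pics/w4.png',i)
ii=i.astype(int);m=(ii.min(2)>140)
for c,st,r in rect(m):
  if 20<st[2]<90 and 150<c[0]<450:
    b=[wrist(p,.018,tool(s))[:2] for p in cv2.boxPoints(r)];e=max((b[1]-b[0],b[2]-b[1]),key=np.linalg.norm)
    print(c,st,wrist(c,.018,tool(s)),np.degrees(np.arctan2(e[1],e[0])),np.linalg.norm(b[1]-b[0]),np.linalg.norm(b[2]-b[1]))
go(.4517,-.0106,.014,-160.8)"
```

```text
[345.95609756   2.41463415] [327   0  39   7 205] [0.61407945 0.02662082 0.018     ] -68.31862305058249 0.0304779644707959 0.0054207396375016296
[425.38552916  16.40388769] [ 396    0   58   38 1852] [ 0.62972737 -0.03777407  0.018     ] -62.096376401177764 0.051626425364940935 0.03461358629675035
[235.96296296 110.88888889] [226 104  21  14 135] [0.50058916 0.08063322 0.018     ] -78.46803531942709 0.010248164893932031 0.017112874791036264
[157.35555556 120.82222222] [147 114  23  15 135] [0.47253337 0.14917027 0.018     ] -75.49051691538357 0.02307844210995764 0.012225038452280896
[205.28682171 132.91860465] [194 119  24  26 258] [0.47525058 0.10119756 0.018     ] 10.65126986024325 0.021536443748853933 0.019694784437120652
[243.01851852 125.17283951] [231 119  22  15 162] [0.49115404 0.07133975 0.018     ] -68.56341597174982 0.01767763733863462 0.011441391092003633
[381.69105691 161.03252033] [371 154  22  14 123] [ 0.5008179  -0.04571243  0.018     ] -79.54768962873004 0.01004762196378834 0.01810990407601407
[292.84166667 165.55833333] [278 157  30  17 240] [0.47246878 0.02184631 
[... 1229 characters left out ...]
9036 0.025849680787550115
[179.02777778 226.63333333] [169 215  22  21 180] [0.38297417 0.10648186 0.018     ] -153.1171609611931 0.020127701328746056 0.02168739380333419
[422.7082153 232.4305949] [400 215  43  31 706] [ 0.454017   -0.10743209  0.018     ] -19.022789787155435 0.03856369453134576 0.028696456580137253
[306.57377049 267.2704918 ] [295 259  22  14 122] [ 0.38661667 -0.01914372  0.018     ] -70.02629396592631 0.019119368349050717 0.013853789310310881
[344.57894737 268.44360902] [323 263  37  10 133] [ 0.397062   -0.05264049  0.018     ] -65.05150943617372 0.03305851184723218 0.009605219868726271
(0.4517, -0.0106, 0.014, -160.8) shift [0.0009, 0.106, -0.0002] turn [-0.0, 0.3, 0.0]
```

View pics/w4.png

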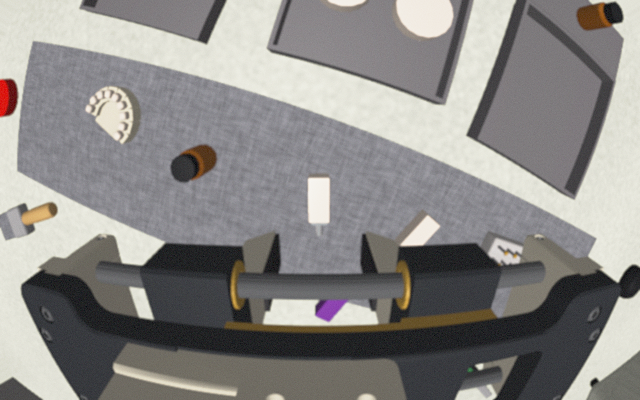

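The block sits upright at (319,200) between the fingers with its pin pointing back. The vial cap is at about (187,167), and both discs are in the disc tray. Descending.

Emit:
{"api": "apply_moves", "payload": {
  "plan": [
    [0.001,0.04,-0.0015,0,0.3,0,0],
    [0.001,0.08,-0.0015,0,0.3,0,0],
    [0.001,0.106,-0.0015,0,0.3,0,0],
    [0.001,0.106,-0.0015,0,0.3,0,0],
    [0.001,0.106,-0.0015,0,0.3,0,1]
  ]
}}

```text
time: 14.78
tool_pos: [0.4513, -0.0094, 0.0141]
tool_rot: [-1.571, -0.0, -2.807]
contact_force: [-1.0, 1.0, 0.7]
opening: 0.04
```

Emit:
{"api": "apply_moves", "payload": {
  "plan": [
    [0,0,0,0,0,0,1],
    [0,0,0,0,0,0,1],
    [0,0,0,0,0,0,1],
    [0,0,0,0,0,0,1],
    [0,0,0,0,0,0,1]
  ]
}}

```text
time: 15.4
tool_pos: [0.4514, -0.0095, 0.0144]
tool_rot: [-1.57, 0.0, -2.808]
contact_force: [-1.0, 0.4, 6.1]
opening: 0.0177
```

```bash
python3 -c "
from h import *
p=tray('block',0,-.030)
s=robot.observe();go(*p,s['tool_pos'][2],-183.9)
import pickle
i=cv2.imread('pics/w4.png');T=np.eye(4);T[:3,:3]=R.from_euler('xyz',[-1.571,0,-2.8]).as_matrix();T[:3,3]=[.4526,-.0105,.12]
print(wrist((187,167),.05,T),wrist((319,200),.018,T))"
```

```text
(np.float64(0.6256), np.float64(0.1662), np.float64(0.014366643578223794), -183.9) shift [-0.2222, 0.0001, -0.1088] turn [-0.0, 23.0, -0.0]
[0.45235023 0.09821487 0.05      ] [ 0.45170851 -0.00824308  0.018     ]
```

Emit:
{"api": "apply_moves", "payload": {
  "plan": [
    [0,-0.05,0,0,0,0,1],
    [0,-0.1,0,0,0,0,1],
    [-0.045,-0.1,-0.022,0,8,0,1],
    [-0.09,-0.1,-0.044,0,16,0,1],
    [-0.135,-0.1,-0.066,0,23,0,1]
  ]
}}

```text
time: 16.02
tool_pos: [0.558, 0.0983, 0.114]
tool_rot: [-1.571, 0.0, 3.07]
contact_force: [0.8, -0.0, 0.2]
opening: 0.0178
```

```bash
python3 -c "
from h import *
p=tray('block',0,-.030)
go(*p,.08,-183.9);go(*p,.0185,-183.9)"
```

```text
(np.float64(0.6256), np.float64(0.1662), 0.08, -183.9) shift [-0.0626, 0.034, -0.0726] turn [-0.0, -0.2, -0.0]
(np.float64(0.6256), np.float64(0.1662), 0.0185, -183.9) shift [-0.0626, 0.0955, -0.0726] turn [-0.0, -0.2, -0.0]
```

Emit:
{"api": "apply_moves", "payload": {
  "plan": [
    [-0.03,0,-0.035,0,0,0,1],
    [-0.06,0.01,-0.07,0,0,0,1],
    [-0.061,0.035,-0.071,0,0,0,1],
    [-0.061,0.06,-0.071,0,0,0,1],
    [-0.061,0.08,-0.071,0,0,0,1]
  ]
}}

```text
time: 16.65
tool_pos: [0.6219, 0.164, 0.0321]
tool_rot: [-1.57, -0.002, 3.075]
contact_force: [0.4, -0.8, -0.6]
opening: 0.018
```

Emit:
{"api": "apply_moves", "payload": {
  "plan": [
    [0,0.006,0,0,0,0,1],
    [0,0.009,0,0,0,0,1],
    [0,0.012,0,0,0,0,1],
    [0,0.012,0,0,0,0,1],
    [0,0.012,0,0,0,0,1]
  ]
}}

```text
time: 17.27
tool_pos: [0.623, 0.1639, 0.0226]
tool_rot: [-1.571, 0.001, 3.074]
contact_force: [0.6, -0.7, 0.3]
opening: 0.0176
```

Emit:
{"api": "apply_moves", "payload": {
  "plan": [
    [0,0.002,0,0,0,0,1],
    [0,0.004,0,0,0,0,1],
    [0,0.004,0,0,0,0,1],
    [0,0.004,0,0,0,0,1],
    [0,0.004,0,0,0,0,0.3]
  ]
}}

```text
time: 17.9
tool_pos: [0.6227, 0.1639, 0.0179]
tool_rot: [-1.571, 0.0, 3.074]
contact_force: [0.1, -0.1, -0.6]
opening: 0.0239
```

Emit:
{"api": "apply_moves", "payload": {
  "plan": [
    [0,0,0,0,0,0,0.3],
    [0,0,0,0,0,0,0.3],
    [0,-0.03,0,0,0,0,0.3],
    [0,-0.07,0,0,0,0,0.3],
    [0,-0.12,0,0,0,0,0]
  ]
}}

```text
time: 18.52
tool_pos: [0.622, 0.1639, 0.1382]
tool_rot: [-1.57, -0.002, 3.074]
contact_force: [0.7, 0.4, -0.4]
opening: 0.038
```

```bash
python3 -c "
from h import *
go(.452,-.1085,.12,-198.7)"
```

```text
(0.452, -0.1085, 0.12, -198.7) shift [0.1512, 0.0187, 0.2832] turn [-0.1, 14.8, 0.1]
```

Emit:
{"api": "apply_moves", "payload": {
  "plan": [
    [0.027,0.003,0.051,0,4,0,0],
    [0.054,0.006,0.102,0,8,0,0],
    [0.081,0.01,0.152,0,12,0,0],
    [0.108,0.015,0.203,0,14.8,0,0],
    [0.135,0.018,0.253,0,14.8,0,0]
  ]
}}

```text
time: 19.15
tool_pos: [0.4699, -0.0808, 0.12]
tool_rot: [-1.571, 0.0, 2.816]
contact_force: [0.5, -1.6, -0.5]
opening: 0.0464
```

Emit:
{"api": "apply_moves", "payload": {
  "plan": [
    [0.023,0,0.025,0,0,0,0],
    [0.023,0,0.025,0,0,0,0],
    [0.023,0,0.025,0,0,0,0],
    [0.023,0,0.025,0,0,0,0],
    [0.023,0,0.025,0,0,0,0]
  ]
}}

```text
time: 19.77
tool_pos: [0.4417, -0.0952, 0.12]
tool_rot: [-1.571, 0.0, 2.817]
contact_force: [-0.4, 0.3, 0.3]
opening: 0.046
```

```bash
python3 -c "
from h import *
s=robot.observe();i=cams.read_camera('wrist');cv2.imwrite('pics/w5.png',i)
go(.450,-.1085,.014,-198.7)
for z in(170,200):print(wrist((320,z),.018,tool(s)))"
```

```text
(0.45, -0.1085, 0.014, -198.7) shift [-0.0122, 0.106, 0.0099] turn [-0.0, 0.1, -0.0]
[ 0.46567173 -0.10216271  0.018     ]
[ 0.44121652 -0.09393691  0.018     ]
```

View pics/w5.png

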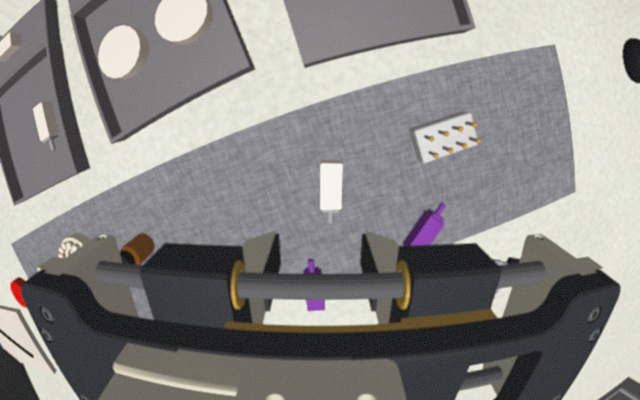

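Block B's top is at (331,187), about 9 mm to the side. The other items are in place, including block A in its tray at (43,123). Correcting and descending.

Emit:
{"api": "apply_moves", "payload": {
  "plan": [
    [-0.0112,0.03,0.009,0,0,0,0],
    [-0.0112,0.07,0.009,0,0,0,0],
    [-0.0112,0.106,0.009,0,0,0,0],
    [-0.0112,0.106,0.009,0,0,0,0],
    [-0.0112,0.106,0.009,0,0,0,1]
  ]
}}

```text
time: 20.45
tool_pos: [0.449, -0.1076, 0.0139]
tool_rot: [-1.571, -0.001, 2.816]
contact_force: [-0.5, -0.1, 0.1]
opening: 0.04
```

Emit:
{"api": "apply_moves", "payload": {
  "plan": [
    [0,0,0,0,0,0,1],
    [0,0,0,0,0,0,1],
    [0,0,0,0,0,0,1],
    [0,0,0,0,0,0,1],
    [0,0,0,0,0,0,1]
  ]
}}

```text
time: 21.08
tool_pos: [0.449, -0.1078, 0.0143]
tool_rot: [-1.571, 0.0, 2.816]
contact_force: [-0.7, 1.4, 5.5]
opening: 0.0178
```

```bash
python3 -c "
from h import *
p=tray('block',0,.030)
s=robot.observe();go(*p,s['tool_pos'][2],-183.9)"
```

```text
(np.float64(0.6296), np.float64(0.226), np.float64(0.014297204561101621), -183.9) shift [-0.0643, 0.0, -0.3741] turn [-0.0, -14.8, -0.0]
```

Emit:
{"api": "apply_moves", "payload": {
  "plan": [
    [0,-0.05,0,0,0,0,1],
    [0,-0.1,0,0,0,0,1],
    [-0.009,-0.1,-0.055,0,-5,0,1],
    [-0.018,-0.1,-0.11,0,-10,0,1],
    [-0.028,-0.1,-0.165,0,-14.8,0,1]
  ]
}}

```text
time: 21.7
tool_pos: [0.5288, 0.0409, 0.1142]
tool_rot: [-1.571, 0.0, 3.076]
contact_force: [0.4, -0.2, -0.7]
opening: 0.0179
```

```bash
python3 -c "
from h import *
p=tray('block',0,.030)
go(*p,.1,-183.9)"
```

```text
(np.float64(0.6296), np.float64(0.226), 0.1, -183.9) shift [-0.0885, 0.0141, -0.1913] turn [-0.0, 0.2, -0.0]
```

Emit:
{"api": "apply_moves", "payload": {
  "plan": [
    [-0.023,0,-0.049,0,0,0,1],
    [-0.046,0,-0.098,0,0,0,1],
    [-0.069,0,-0.147,0,0,0,1],
    [-0.087,0.01,-0.188,0,0,0,1],
    [-0.087,0.05,-0.188,0,0,0,1]
  ]
}}

```text
time: 22.32
tool_pos: [0.6302, 0.2248, 0.0652]
tool_rot: [-1.573, 0.006, 3.078]
contact_force: [-0.7, 0.9, -1.1]
opening: 0.0179
```

```bash
python3 -c "
from h import *
p=tray('block',0,.030)
go(*p,.0184,-183.9)"
```

```text
(np.float64(0.6296), np.float64(0.226), 0.0184, -183.9) shift [0.001, 0.0468, -0.001] turn [0.1, 0.2, -0.4]
```

Emit:
{"api": "apply_moves", "payload": {
  "plan": [
    [0,0.015,0,0,0,0,1],
    [0,0.03,0,0,0,0,1],
    [0,0.04,0,0,0,0,1],
    [0,0.042,0,0,0,0,1],
    [0,0.042,0,0,0,0,1]
  ]
}}

```text
time: 22.95
tool_pos: [0.6282, 0.2211, 0.0228]
tool_rot: [-1.571, 0.001, 3.074]
contact_force: [0.1, -0.6, -0.4]
opening: 0.0174
```

Emit:
{"api": "apply_moves", "payload": {
  "plan": [
    [0,0.002,0,0,0,0,1],
    [0,0.004,0,0,0,0,1],
    [0,0.0045,0,0,0,0,1],
    [0,0.0045,0,0,0,0,1],
    [0,0.0045,0,0,0,0,0.3]
  ]
}}

```text
time: 23.58
tool_pos: [0.6278, 0.2213, 0.0176]
tool_rot: [-1.571, 0.0, 3.074]
contact_force: [-0.2, 0.1, 0.4]
opening: 0.0239
```

Emit:
{"api": "apply_moves", "payload": {
  "plan": [
    [0,0,0,0,0,0,0.3],
    [0,0,0,0,0,0,0.3],
    [0,-0.03,0,0,0,0,0.3],
    [0,-0.07,0,0,0,0,0.3],
    [0,-0.12,0,0,0,0,0]
  ]
}}

```text
time: 24.2
tool_pos: [0.627, 0.2211, 0.1376]
tool_rot: [-1.57, -0.002, 3.074]
contact_force: [-0.4, -0.2, 0.6]
opening: 0.0378
```

```bash
python3 -c "
from h import *
go(.4525,.0977,.13,-180)"
```

```text
(0.4525, 0.0977, 0.13, -180) shift [0.1658, 0.0081, 0.1348] turn [-0.0, -3.9, 0.1]
```

Emit:
{"api": "apply_moves", "payload": {
  "plan": [
    [0.041,0.002,0.033,0,-2,0,-0.2],
    [0.082,0.004,0.066,0,-3.9,0,-0.2],
    [0.123,0.006,0.1,0,-3.9,0,-0.2],
    [0.165,0.008,0.134,0,-3.9,0,-0.2],
    [0.165,0.008,0.134,0,-3.9,0,-0.2]
  ]
}}

```text
time: 24.82
tool_pos: [0.4504, 0.0973, 0.1292]
tool_rot: [-1.57, -0.004, 3.14]
contact_force: [1.0, -0.5, -0.8]
opening: 0.0554
```

```bash
python3 -c "
from h import *
s=robot.observe();i=cams.read_camera('wrist');cv2.imwrite('pics/w6.png',i)
go(.4525,.0977,.02,-180)
for z in(170,200):print(wrist((320,z),.05,tool(s)))"
```

```text
(0.4525, 0.0977, 0.02, -180) shift [0.0007, 0.1099, 0.0004] turn [-0.0, -0.0, 0.0]
[0.4802438 0.0986347 0.05     ]
[0.45679227 0.09866305 0.05      ]
```

View pics/w6.png

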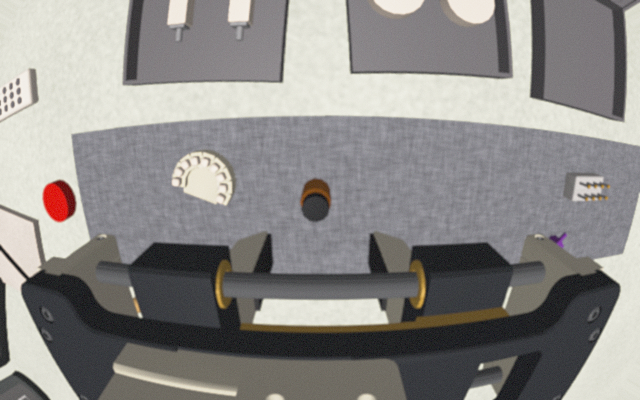

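The vial cap is at (315,207), centred to within about 4 mm. Both blocks lie side by side in the block tray. Descending.

Emit:
{"api": "apply_moves", "payload": {
  "plan": [
    [0.001,0.03,-0.001,0,0,0,-0.2],
    [0.001,0.06,-0.001,0,0,0,-0.2],
    [0.001,0.09,-0.001,0,0,0,-0.2],
    [0.001,0.11,-0.001,0,0,0,-0.2],
    [0.001,0.11,-0.001,0,0,0,-0.2]
  ]
}}

```text
time: 25.5
tool_pos: [0.4534, 0.1001, 0.0184]
tool_rot: [-1.571, -0.002, -3.14]
contact_force: [-0.5, -0.3, 0.7]
opening: 0.055
```

Emit:
{"api": "apply_moves", "payload": {
  "plan": [
    [0,0,0,0,0,0,0.2],
    [0,0,0,0,0,0,0.5],
    [0,0,0,0,0,0,1],
    [0,0,0,0,0,0,1],
    [0,0,0,0,0,0,1]
  ],
  "squeeze": 12
}}

```text
time: 26.12
tool_pos: [0.4535, 0.0997, 0.0201]
tool_rot: [-1.571, 0.001, -3.141]
contact_force: [-0.8, 0.5, 5.7]
opening: 0.0256
```

```bash
python3 -c "
from h import *
p=tray('vial',-.01,0)
s=robot.observe();print(s['tool_pos'],s['opening']);go(*p,s['tool_pos'][2],-182.3)"
```

```text
[0.45348199 0.09968212 0.02008885] 0.025600891077624803
(np.float64(0.6111), np.float64(-0.1948), np.float64(0.020088851840319995), -182.3) shift [-0.1574, 0.0002, 0.2946] turn [0.0, 2.3, -0.1]
```

Emit:
{"api": "apply_moves", "payload": {
  "plan": [
    [0,-0.05,0,0,0,0,1],
    [0,-0.1,0,0,0,0,1],
    [-0.025,-0.1,0.046,0,2.3,0,1],
    [-0.05,-0.1,0.092,0,2.3,0,1],
    [-0.075,-0.1,0.138,0,2.3,0,1]
  ]
}}

```text
time: 26.75
tool_pos: [0.5286, -0.0396, 0.1197]
tool_rot: [-1.571, 0.0, 3.102]
contact_force: [0.1, 0.5, -0.3]
opening: 0.0256
```

Emit:
{"api": "apply_moves", "payload": {
  "plan": [
    [-0.025,0,0.046,0,0,0,1],
    [-0.05,0,0.092,0,0,0,1],
    [-0.075,0,0.138,0,0,0,1],
    [-0.083,0.01,0.154,0,0,0,1],
    [-0.083,0.03,0.154,0,0,0,1]
  ]
}}

```text
time: 27.38
tool_pos: [0.6052, -0.1967, 0.089]
tool_rot: [-1.57, 0.001, 3.1]
contact_force: [-0.9, 0.1, -0.2]
opening: 0.0256
```

```bash
python3 -c "
from h import *
p=tray('vial',-.01,0);s=robot.observe();i=cams.read_camera('wrist');cv2.imwrite('pics/w7.png',i)
go(*p,.0241,-182.3)"
```

```text
(np.float64(0.6111), np.float64(-0.1948), 0.0241, -182.3) shift [-0.0083, 0.0613, -0.0003] turn [0.1, -0.0, 0.3]
```

View pics/w7.png

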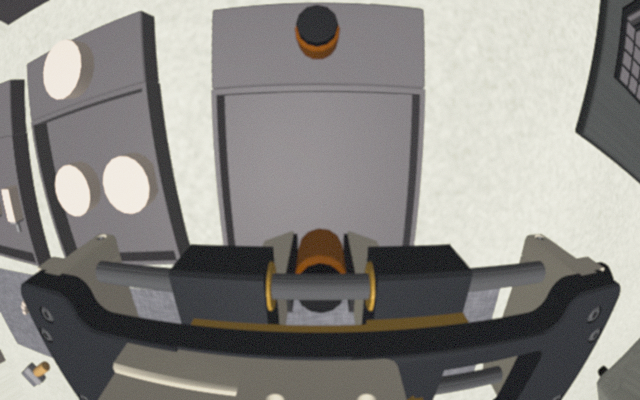

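The vial is held upright and centred on its tray, so I'm lowering it.

Emit:
{"api": "apply_moves", "payload": {
  "plan": [
    [-0.007,0.02,0,0,0,0,1],
    [-0.007,0.038,0,0,0,0,1],
    [-0.007,0.05,0,0,0,0,1],
    [-0.007,0.056,0,0,0,0,1],
    [-0.007,0.057,0,0,0,0,1]
  ]
}}

```text
time: 28.05
tool_pos: [0.6119, -0.1957, 0.0324]
tool_rot: [-1.571, -0.0, 3.102]
contact_force: [0.3, -0.4, -0.0]
opening: 0.0253
```

Emit:
{"api": "apply_moves", "payload": {
  "plan": [
    [0,0.001,0,0,0,0,1],
    [0,0.001,0,0,0,0,1],
    [0,0.001,0,0,0,0,1],
    [0,0.001,0,0,0,0,1],
    [0,0.001,0,0,0,0,1]
  ]
}}

```text
time: 28.68
tool_pos: [0.6121, -0.1958, 0.0317]
tool_rot: [-1.571, 0.0, 3.102]
contact_force: [0.6, 0.1, -0.6]
opening: 0.0257
```

Another 7.5 mm to go.

Emit:
{"api": "apply_moves", "payload": {
  "plan": [
    [0,0.003,0,0,0,0,1],
    [0,0.005,0,0,0,0,1],
    [0,0.007,0,0,0,0,1],
    [0,0.0075,0,0,0,0,1],
    [0,0.0075,0,0,0,0,1]
  ]
}}

```text
time: 29.3
tool_pos: [0.612, -0.1957, 0.0242]
tool_rot: [-1.571, -0.0, 3.102]
contact_force: [-0.1, 0.4, 1.4]
opening: 0.0254
```

Emit:
{"api": "apply_moves", "payload": {
  "plan": [
    [0,0.0005,0,0,0,0,1],
    [0,0.0005,0,0,0,0,1],
    [0,0.0005,0,0,0,0,0.3],
    [0,0.0005,0,0,0,0,0.1],
    [0,0.0005,0,0,0,0,0]
  ]
}}

```text
time: 29.92
tool_pos: [0.612, -0.1957, 0.0234]
tool_rot: [-1.571, -0.0, 3.102]
contact_force: [-0.8, 1.2, -0.1]
opening: 0.0447
```

Emit:
{"api": "apply_moves", "payload": {
  "plan": [
    [0,0,0,0,0,0,0],
    [0,-0.01,0,0,0,0,0],
    [0,-0.05,0,0,0,0,0],
    [0,-0.1,0,0,0,0,0],
    [0,-0.15,0,0,0,0,0]
  ]
}}

```text
time: 30.55
tool_pos: [0.6119, -0.1957, 0.1758]
tool_rot: [-1.57, 0.001, 3.102]
contact_force: [-0.0, -0.9, 0.1]
opening: 0.0456
```

Emit:
{"api": "apply_moves", "payload": {
  "plan": [
    [0.05,0,0.02,0,0,0,0],
    [0.1,0,0.04,0,0,0,0],
    [0.13,0,0.08,0,0,0,0],
    [0.15,0,0.12,0,0,0,0],
    [0.17,0,0.16,0,0,0,0]
  ]
}}

```text
time: 31.18
tool_pos: [0.4351, -0.3501, 0.1748]
tool_rot: [-1.57, 0.001, 3.102]
contact_force: [0.3, 0.2, 1.2]
opening: 0.0456
```

```bash
python3 -c "
from h import *
i=cams.read_camera('top');cv2.imwrite('pics/t3.png',cv2.resize(i[90:300,180:520],None,fx=2.3,fy=2.3,interpolation=cv2.INTER_CUBIC))"
```

```text
(no output)
```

View pics/t3.png

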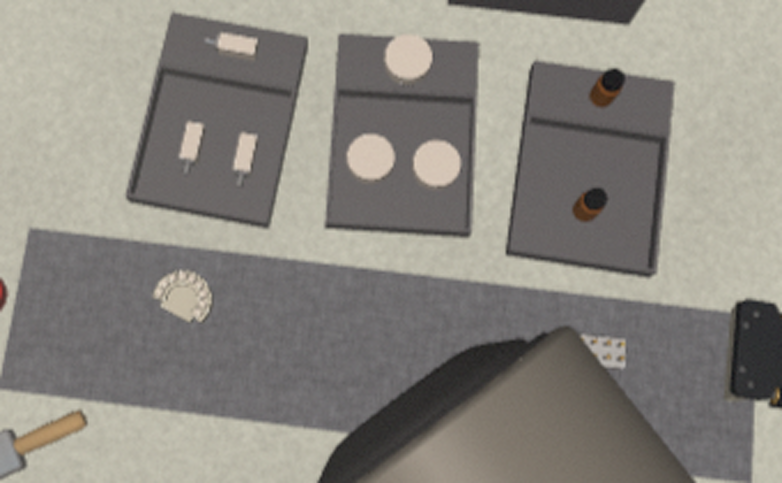

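The top view shows all five sorted: blocks at (191,140) and (244,152), discs at (370,157) and (437,163), and the vial upright at (590,203). The jaw and bur stand are unmoved, and the robot touches nothing.

```bash
python3 -c "
from cell import robot
print(robot.hand_in())"
```

```text
the job is handed in; nothing more can be done
None
```

All five items are in their trays, and I handed the job in at about 31 s of the 118 s allowed. The two discs lie flat side by side, the two blocks lie side by side, and the vial stands upright. Each was lowered to within about a millimetre of the tray floor before release.

- **Placement:** The last top view shows everything inside the correct tray.
- **Bystanders:** The jaw model stands where it did at the start. The arm hid part of the bur stand in that last view, but its visible edge was in its earlier place. The purple and red look-alikes were not handled.
- **Disagreements:** The top and wrist cameras differed by 2–5 mm, most for the vial. The fingers had enough clearance to absorb that. The brief says the blocks start near the world y line, but in the pictures they lay near the x line. I went by the pictures.
- **Not checked:** I did not measure final tilt or rest numerically, and `robot.hand_in()` gave no verdict.

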